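# Line up the bench supplies by height

## Task

Tidy the bench supplies onto the wooden strip with the four round pads so that they stand in order of height, falling from one end of the row to the other: the tallest on the red pad at one end, the next tallest on the pad beside it, and so on to the shortest on the last pad. The four are the aluminium spray can with the white cap, the small amber bottle, the clear cup and the black loupe; each stands upright in the middle of its own pad. Do not knock any of them over, and leave the red wax block and the yellow clamp where they are.

Things in the scene. Friction and masses are not known exactly. Their poses are not given: they have to be found in the camera images.
- can: aluminium spray can with a narrow blue band near its foot and a plain white cap, 128 mm tall, the tallest of the four; straight round body 48 mm across from the foot to 106 mm high, then a short shoulder and the cap, 41 mm across. About 110 g, solid, rigid. Stands upright. Origin at the centre of its underside, z up its axis.
- bottle: small amber glass bottle with white cap, 106 mm tall, the second tallest; round body 53 mm across up to about 65 mm high, narrowing above to the cap. About 95 g. Stands upright. Origin at the centre of its underside, z up its axis.
- cup: clear plastic mixing cup, open at the top, empty but for some dried glue in the bottom, 74 mm tall, the third tallest; 63 mm across at the rim and tapering to about 48 mm at the base, rigid. About 30 g. Stands upright. Origin at the centre of its underside, z up its axis.
- loupe: black loupe standing on its skirt, a round piece 35 mm across and 34 mm tall, the shortest of the four. About 35 g. Origin at the centre of its underside, z up its axis.
- pad_red: red disc fixed on the strip, 76 mm across, 3 mm thick; the four discs stand in one straight row, 93 mm from centre to centre. Origin at the centre of its underside, which is 12 mm above the table, so its top is 15 mm above the table; z up. It is always at one end of the row, either end; the tallest thing belongs here.
- pad_a: black disc fixed on the strip, 76 mm across, 3 mm thick; the four discs stand in one straight row, 93 mm from centre to centre. Origin at the centre of its underside, which is 12 mm above the table, so its top is 15 mm above the table; z up. It is one of the two inner pads, either the one beside the red pad or the one after it.
- pad_b: black disc fixed on the strip, 76 mm across, 3 mm thick; the four discs stand in one straight row, 93 mm from centre to centre. Origin at the centre of its underside, which is 12 mm above the table, so its top is 15 mm above the table; z up. It is the other inner pad.
- pad_end: black disc fixed on the strip, 76 mm across, 3 mm thick; the four discs stand in one straight row, 93 mm from centre to centre. Origin at the centre of its underside, which is 12 mm above the table, so its top is 15 mm above the table; z up. It is always at the far end of the row from the red pad; the shortest thing belongs here.
- wax: bystander: red block of wax with rounded edges lying flat, 38 x 62 x 22 mm, beyond the supplies. Origin at the centre of its underside. To be left alone.
- clamp: bystander: yellow plastic spring clamp lying flat, 60 x 89 x 21 mm, beyond the strip. Origin at the centre of its underside. To be left alone. (A fixed glass jar of long brushes, up to about 0.3 m tall, stands at the back between the supplies and the strip: pass in front of it.)

How it is judged:
At the end, for the whole second after the job is handed in: The can stands on the red pad, the amber bottle on the pad beside it, the cup on the next and the loupe on the far end pad; each within 13 mm of its pad's centre, upright within 0.1 rad, resting on the pad, at rest and released (horizontal distance between can and pad_red below 0.013 m and horizontal distance between loupe and pad_end below 0.013 m and ((horizontal distance between pad_a and pad_red below 0.14 m and horizontal distance between bottle and pad_a below 0.013 m and horizontal distance between cup and pad_b below 0.013 m) or (horizontal distance between pad_b and pad_red below 0.14 m and horizontal distance between bottle and pad_b below 0.013 m and horizontal distance between cup and pad_a below 0.013 m)) and angle between each of can, bottle, cup, loupe's own z axis and vertical below 0.1 rad and height (world z) of can between 0.01 and 0.02 m and linear speed of each of can, bottle, cup, loupe below 0.02 m/s and angular speed of each of can, bottle, cup, loupe below 0.2 rad/s and height (world z) of bottle between 0.01 and 0.02 m and height (world z) of cup between 0.01 and 0.02 m and height (world z) of loupe between 0.01 and 0.02 m); the robot touches nothing.
It fails at once if one of the four supplies is knocked over (leans more than 45 degrees) (angle between any of can, bottle, cup, loupe's own z axis and vertical above 0.785 rad).
It fails at once if the red wax block is moved more than 25 mm (distance of wax from where it was at the start of the episode above 0.025 m).
It fails at once if the yellow clamp is moved more than 25 mm (distance of clamp from where it was at the start of the episode above 0.025 m).
It also fails if it takes over 134 s, if anything falls off the work surface, if the arm or the gripper's body presses on something with over 40 N, if the wrist force passes 120 N, or if a joint passes its speed limit or range.

## Robot

A 6-joint arm with a two-finger parallel gripper is mounted at the origin on a cart in front of the work surface, level with it; the furniture and walls round the work are solid. World frame = base frame: x ahead of the robot, y to its left, z up, the work surface at z = 0. Lengths are in m, angles in rad, forces in N, time in s.
With the tool pointing down it reaches from about 0.35 to 0.925 m from the base axis. Payload 6.4 kg.
Tool frame: the origin (TCP) lies between the finger pads; the fingertips stand 22 mm ahead of it and the grasp point (between the pads) lies 3 mm ahead of it; z points along the fingers, y is the line along which they close (so a half turn about z gives the same grasp; the last joint's range is limited). The gripper opens to 94 mm and grips with 3 to 60 N. Pads are 16 mm wide; open, the fingers measure 119 mm over their backs; the gripper's body (75 mm by 177 mm) begins 78 mm behind the grasp point.
Start: joints at [-1.315, 0.245, 1.558, -0, 1.339, -0.174], TCP at [0.271, -0.591, 0.227] pointing down, gripper open.
Joint ranges: [-3.13, 3.13], [-1.02, 2.26], [0.13, 2.54], [-0.95, 4.09], [0.21, 2.88], [-2.74, 2.74]. Speed limits (rad/s): [2.57, 2.57, 3.14, 3.14, 3.14, 3.14].

## Interface

Orientations are given as a 3x3 rotation matrix whose columns are the frame's x, y, z axes.
In Python, from bench import arm, cams gives the robot as it stands (arm), with the cameras (cams).
- The arm moves only by the shell command python3 jog.py 'ROWS'. ROWS is a JSON list of rows, 1 to 20 of them, each of 7 numbers: a rotation vector rx, ry, rz in rad, then dx, dy, dz in m, then the opening from 0.0 (shut) to 1.0 (fully open); each row is the pose to reach, as a shift and turn from the pose commanded when the command began, along the tool's axes at that moment; what a row does not reach only later rows make up. A row lasts 1/10 s, in which the tool goes at most 0.05 m and 0.15 rad, less where a joint would pass 70% of its speed; a pose out of reach is approached as far as the arm can. The fingers move at their own pace and stop on an object; the grip force is fixed at half the most. Time passes only in rows, so rows that do not move let the fingers close. It prints the time, the measured TCP pose, the force, the opening and the grip force at its end.
- arm.get_obs(): the state, without advancing time (a new reading comes with each control period).
- cams.snapshot(name): name is "scene" or "top" or "wrist"; returns the picture (400x640x3 uint8, red, green, blue); there is no depth.
- cams.camera_params(name): a dict with "intrinsics" (3x3 intrinsics, pixels), "rvec" (rotation vector, rad) and "tvec" (3), from world to camera coordinates, as OpenCV has them. Camera axes: x right, y down, z forward; pixel columns grow to the right and rows downward; lengths in m; the calibration is good to about 2 mm. A picture is of the moment at which its call begins: read the wrist's pose just before it. camera_params takes no time and is no camera call; for the wrist camera it gives the pose at the moment of the call.
- arm.job_done(): hands the job in; it is judged then, once.
The state is a dict: "time": time; "joint_positions": joint angles; "qd": joint speeds; "effort": joint torques, N m; "position": TCP position; "eef_rot": TCP orientation; "ft_force": force on the tool from outside, world axes, zero at the start; "ft_torque": the same for the moment, N m; "opening": opening from 0.0 (shut) to 1.0 (fully open); "grip_force": force on a finger pad.
Only numpy, scipy, OpenCV 4.12 (cv2) and the standard library are available. Lean on these libraries where they do the work, as an engineer would, in place of code of your own. Each camera call takes 0.05 s, during which the arm holds its last target. There are 200 camera calls.

## Working session

There is one attempt and no reset: what is moved stays moved. The work goes in short steps, Python scripts to look and compute and a shell command to move; the robot and the scene stay as the last step left them, time stands still between calls to the robot, and variables do not carry over. Pictures are saved under pics/ and viewed, at most 14 in all, crops included, and the job is handed in when it is done.

```bash
ls; mkdir -p pics
python3 - <<'E'
from bench import arm, cams
import cv2
for n in("scene","top"):
    cv2.imwrite(f"pics/{n}0.png",cams.snapshot(n)[:,:,::-1])
    p=cams.camera_params(n);print(n,p)
o=arm.get_obs();print(o["time"],o["position"],o["eef_rot"],o["opening"])
E
```

```text
bench.py
jog.py
pics
scene {'intrinsics': array([[460.77836041,   0.        , 315.66268849],
       [  0.        , 460.77836041, 196.97281552],
       [  0.        ,   0.        ,   1.        ]]), 'rvec': array([ 0.66623346, -2.68335769,  1.09709673]), 'tvec': array([0.52957685, 0.21218534, 1.16546951])}
top {'intrinsics': array([[405.51453437,   0.        , 318.04672965],
       [  0.        , 405.51453437, 202.7585499 ],
       [  0.        ,   0.        ,   1.        ]]), 'rvec': array([ 2.13514707, -2.15069078,  0.17233386]), 'tvec': array([0.05869759, 0.54391512, 1.00068238])}
0.1 [ 0.27072641 -0.59038103  0.2264401 ] [[ 9.09059348e-01  4.16666412e-01 -4.49226409e-04]
 [ 4.16666536e-01 -9.09057748e-01  1.73431764e-03]
 [ 3.14259159e-04 -1.76377527e-03 -9.99998395e-01]] 0.9988360349947821
```

View pics/scene0.png

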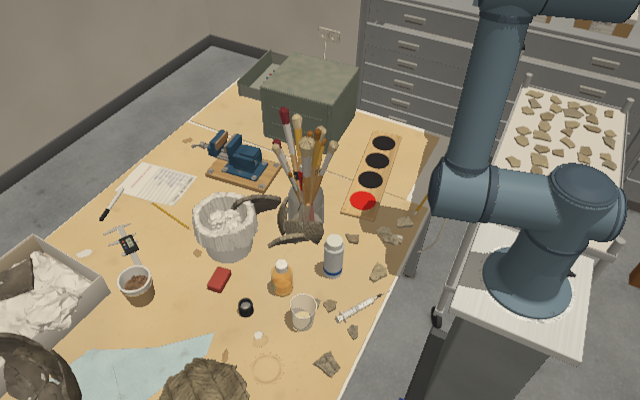

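View pics/top0.png

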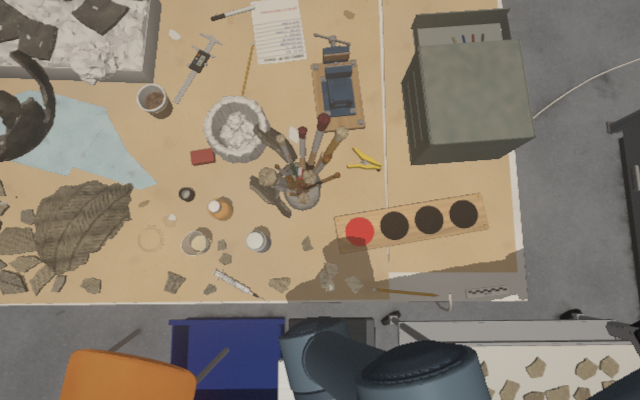

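Scene shows the can (333,255), bottle (281,278), cup (302,312), loupe (246,307) and pads running from red (362,201) to (384,143). Top shows the can (258,241), bottle (220,208), cup (197,243), loupe (187,194), red pad (359,232) and blacks (395,226), (429,220), (463,214).

```bash
cat > h.py <<'E'
import numpy as np,cv2
from bench import arm, cams
def cam(p):
    R=cv2.Rodrigues(p["rvec"])[0];return p["intrinsics"],R,np.ravel(p["tvec"])
def ray(p,uv):
    K,R,t=cam(p);d=R.T@np.linalg.solve(K,[uv[0],uv[1],1]);return -R.T@t,d/np.linalg.norm(d)
def plane(p,uv,z):
    c,d=ray(p,uv);return c+d*(z-c[2])/d[2]
def tri(p,u,q,v):
    K,R,t=cam(p);L,S,s=cam(q)
    X=cv2.triangulatePoints(K@np.c_[R,t],L@np.c_[S,s],np.float64(u),np.float64(v)).ravel();return X[:3]/X[3]
def proj(p,X):
    K,R,t=cam(p);return cv2.projectPoints(np.float64([X]),p["rvec"],t,K,None)[0].ravel()
def blobs(mask,near,r,amin=8):
    """centroid (bbox centre), size, of the largest component with centre within r of near"""
    n,_,s,c=cv2.connectedComponentsWithStats(mask.astype(np.uint8))
    L=[(s[i,4],c[i],s[i,:4]) for i in range(1,n) if s[i,4]>=amin and np.hypot(*(c[i]-near))<r]
    return max(L,key=lambda a:a[0]) if L else None
def tool(target):
    """shift in tool axes from present TCP to a world target"""
    o=arm.get_obs();return o["eef_rot"].T@(np.array(target)-o["position"])
E
python3 - <<'E'
from h import *
P={n:cams.camera_params(n) for n in("scene","top")};I={n:cv2.imread(f"pics/{n}0.png") for n in P}
H={n:cv2.cvtColor(I[n],cv2.COLOR_BGR2HSV).astype(int) for n in P}
def m(n,k):
    h,s,v=[H[n][...,i] for i in range(3)]
    return {'red':((h<8)|(h>172))&(s>150)&(v>100),'black':v<60,'white':(s<50)&(v>170)}[k]
near={'red':('red',(362,201),(359,232)),'p1':('black',(370,180),(395,226)),'p2':('black',(377,161),(429,220)),'p3':('black',(384,143),(463,214)),
'loupe':('black',(246,307),(187,194)),'bcap':('white',(281,265),(214,206)),'ccap':('white',(334,242),(256,241))}
for k,(c,a,b) in near.items():
    A=blobs(m('scene',c),a,12);B=blobs(m('top',c),b,12)
    if A is None or B is None: print(k,A,B);continue
    X=tri(P['scene'],A[1],P['top'],B[1])
    print(k,A[0],A[1].round(1),A[2],B[0],B[1].round(1),B[2],X.round(4),proj(P['top'],X).round(1), plane(P['top'],B[1],.015).round(4),plane(P['scene'],A[1],.015).round(4))
a=cv2.resize(I['top'][170:270,150:290],None,fx=4,fy=4,interpolation=2);b=cv2.resize(I['scene'][225:335,225:365],None,fx=4,fy=4,interpolation=2)
cv2.imwrite('pics/c1.png',np.hstack([a[:,:400],b[:400,:400]]) if 0 else np.vstack([a[:,:,:],])) ;cv2.imwrite('pics/c2.png',b)
E
```

```text
red 382 [362.4 200.2] [350 191  26  19] 615 [359.2 231.3] [346 218  28  28] [ 0.4723 -0.0527  0.0132] [359.3 231.4] [ 0.4724 -0.0524  0.015 ] [ 0.4715 -0.0511  0.015 ]
p1 (np.int32(299), array([370.00334448, 179.42474916]), array([359, 172,  23,  16], dtype=int32)) None
p2 (np.int32(260), array([377.06923077, 160.45      ]), array([366, 154,  23,  14], dtype=int32)) None
p3 (np.int32(229), array([383.45414847, 142.90393013]), array([373, 137,  22,  13], dtype=int32)) None
loupe (np.int32(152), array([245.52631579, 308.57894737]), array([239, 299,  14,  18], dtype=int32)) None
bcap 103 [280.7 263.7] [275 259  12  11] 104 [213.4 205.9] [208 200  12  12] [0.5292 0.3079 0.103 ] [213.3 205.7] [0.5422 0.3303 0.015 ] [0.5652 0.2545 0.015 ]
ccap 221 [334.9 242.2] [326 234  18  20] 234 [253.8 240.4] [246 232  17  19] [0.4422 0.2057 0.1217] [254.  241.1] [0.4506 0.2225 0.015 ] [0.4742 0.1264 0.015 ]
```

View pics/c1.png

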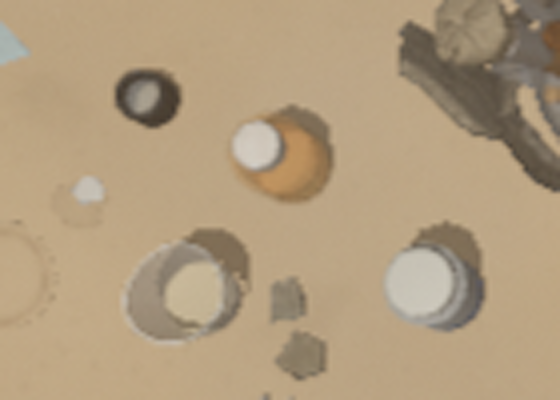

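View pics/c2.png

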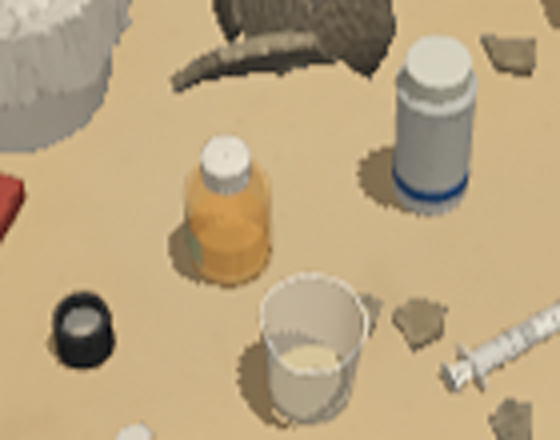

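Run:
```python
from h import *
P={n:cams.camera_params(n) for n in("scene","top")};I={n:cv2.imread(f"pics/{n}0.png") for n in P}
S,T=P['scene'],P['top']
for t in (45,55,70):
  for a in ((395,226),(429,220),(463,214)):
    B=blobs(I['top'].max(2)<t,a,15)
    if B: print(t,a,B[0],B[1].round(1),B[2],plane(T,B[1],.015).round(4))
for k,u,v in(('p1',(370.0,179.4),(395,226)),('p2',(377.1,160.5),(429,220)),('p3',(383.5,142.9),(463,214)),('can',(335,240.5),(255,240.8)),('bot',(281.5,263.7),(214.2,206.5)),('cup',(303.5,303),(194,242.5)),('lou',(245.7,304.7),(186.2,194))):
    X=tri(S,u,T,v);print(k,X.round(4),(proj(S,X)-u).round(1),(proj(T,X)-v).round(1),plane(S,u,X[2])[:2].round(4))
print('jar',plane(T,(302,205),0.06),plane(T,(270,195),.06),plane(T,(285,213),.02))
```

```text
70 (429, 220) 133 [432.2 226.8] [419 219  24  15] [ 0.4829 -0.2439  0.015 ]
70 (463, 214) 438 [464.4 215.4] [450 201  27  27] [ 0.5122 -0.3302  0.015 ]
p1 [ 0.487  -0.1471  0.0104] [0.2 0. ] [-0.1 -0.3] [ 0.4877 -0.1469]
p2 [ 0.5013 -0.2373  0.0114] [0. 0.] [-0.  -0.1] [ 0.5014 -0.2373]
p3 [ 0.516  -0.3276  0.013 ] [-0.1 -0. ] [0.  0.1] [ 0.5158 -0.3276]
can [0.4424 0.2027 0.1243] [-0.1 -0. ] [0.  0.2] [0.4421 0.2027]
bot [0.5281 0.3063 0.1017] [0.2 0. ] [-0.1 -0.2] [0.5284 0.3064]
cup [0.4422 0.3593 0.0747] [-0.2 -0.1] [0.1 0.2] [0.4417 0.3592]
lou [0.5732 0.4001 0.0247] [0.2 0.1] [-0.1 -0.2] [0.5737 0.4002]
jar [0.53609102 0.0954096  0.06      ] [0.56227408 0.17642837 0.06      ] [0.52128309 0.14127251 0.02      ]
```

Run:
```python
from h import *
print(tool((.39,.03,.2264)).round(4),tool((.4424,.2027,.2264)).round(4))
```

```text
[ 0.3669 -0.5143  0.0011] [ 0.4865 -0.6494  0.0013]
```

```bash
r='[0,0,-1.3,0.367,-0.514,0,1]'; python3 jog.py '[[0,0,-1.3,0.367,-0.514,0,1],[0,0,-1.3,0.367,-0.514,0,1],[0,0,-1.3,0.367,-0.514,0,1],[0,0,-1.3,0.367,-0.514,0,1],[0,0,-1.3,0.367,-0.514,0,1],[0,0,-1.3,0.367,-0.514,0,1],[0,0,-1.3,0.367,-0.514,0,1],[0,0,-1.3,0.367,-0.514,0,1],[0,0,-1.3,0.367,-0.514,0,1],[0,0,-1.3,0.367,-0.514,0,1],[0,0,-1.3,0.367,-0.514,0,1],[0,0,-1.3,0.367,-0.514,0,1],[0,0,-1.3,0.367,-0.514,0,1],[0,0,-1.3,0.427,-0.582,0,1],[0,0,-1.3,0.487,-0.649,0,1],[0,0,-1.3,0.487,-0.649,0,1],[0,0,-1.3,0.487,-0.649,0,1],[0,0,-1.3,0.487,-0.649,0,1],[0,0,-1.3,0.487,-0.649,0,1]]'
python3 - <<'E'
from h import *
o=arm.get_obs();print(o['eef_rot'].round(3),o['time'])
p=cams.camera_params('wrist');i=cams.snapshot('wrist');cv2.imwrite('pics/w1.png',i[:,:,::-1])
K,R,t=cam(p);print(-R.T@t,R.round(2))
for X in((.4424,.2027,.128),(.5281,.3063,.106),(.4422,.3593,.074)): print(proj(p,X).round(0))
E
```

```text
time: 2.0
position: [0.4427, 0.2022, 0.2269]
eef_rot: [[-0.16, 0.987, -0.001], [0.987, 0.16, -0.001], [-0.0, -0.001, -1.0]]
ft_force: [-0.1, -0.1, 0.5]
opening: 1.0
grip_force: 0.0
[[-0.16   0.987 -0.001]
 [ 0.987  0.16  -0.001]
 [-0.    -0.001 -1.   ]] 2.0
[0.4296134  0.28088457 0.38338939] [[ 0.99  0.16 -0.  ]
 [ 0.15 -0.95  0.27]
 [ 0.04 -0.27 -0.96]]
[322. 207.]
[445.  96.]
[351.  17.]
```

View pics/w1.png

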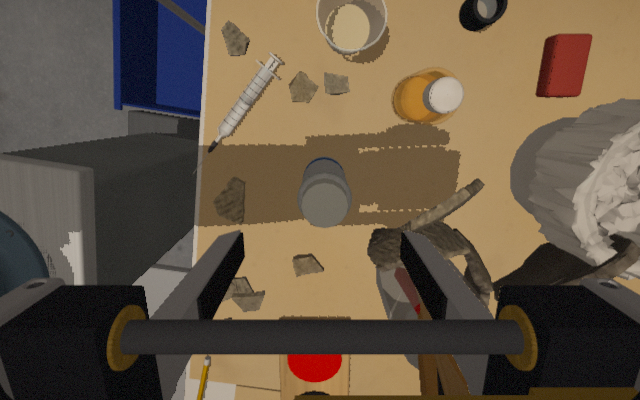

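The can's cap sits at (325,202), within 3–5 px of the prediction. The bottle cap at (443,95) and the cup rim at (351,20) agree too. The horn beside the right finger clears by about 4 cm, so I'll descend.

```bash
python3 jog.py '[[0,0,0,0,0,0.04,1],[0,0,0,0,0,0.08,1],[0,0,0,0,0,0.12,1],[0,0,0,0,0,0.145,1],[0,0,0,0,0,0.158,1],[0,0,0,0,0,0.158,1],[0,0,0,0,0,0.158,0],[0,0,0,0,0,0.158,0],[0,0,0,0,0,0.158,0],[0,0,0,0,0,0.158,0],[0,0,0,0,0,0.158,0],[0,0,0,0,0,0.158,0],[0,0,0,0,0,0.158,0],[0,0,0,0,0,0.158,0],[0,0,0,0,0,0.158,0],[0,0,0,0,0,0.158,0],[0,0,0,0,0,0.15,0],[0,0,0,0,0,0.12,0],[0,0,0,0,0,0.098,0],[0,0,0,0,0,0.098,0]]'
python3 - <<'E'
from h import *
print(tool((.40,.1,.13)).round(4),tool((.41,.0,.13)).round(4),tool((.4723,-.0527,.13)).round(4),arm.get_obs()['eef_rot'].round(3))
E
```

```text
time: 4.05
position: [0.4451, 0.2025, 0.1326]
eef_rot: [[-0.158, 0.987, 0.006], [0.987, 0.158, 0.001], [0.0, 0.006, -1.0]]
ft_force: [0.1, 1.2, -0.8]
opening: 0.512
grip_force: 30.0
[-0.094  -0.0608  0.0022] [-0.1943 -0.0668  0.0021] [-0.2562 -0.0136  0.0024] [[-0.158  0.987  0.006]
 [ 0.987  0.158  0.001]
 [ 0.     0.006 -1.   ]]
```

```bash
python3 jog.py '[[0,0,0,-0.03,-0.03,0,0],[0,0,0,-0.06,-0.055,0,0],[0,0,0,-0.1,-0.06,0,0],[0,0,0,-0.14,-0.06,0,0],[0,0,0,-0.18,-0.06,0,0],[0,0,0,-0.21,-0.045,0,0],[0,0,0,-0.24,-0.025,0,0],[0,0,0,-0.256,-0.013,0,0],[0,0,0,-0.256,-0.013,0,0],[0,0,0,-0.256,-0.013,0,0],[0,0,0,-0.256,-0.013,0,0]]'
python3 - <<'E'
from h import *
print(tool((.4723,-.0527,.086)).round(4))
p=cams.camera_params('wrist');i=cams.snapshot('wrist')[:,:,::-1]
cv2.imwrite('pics/w2.png',np.vstack([i]))
print(proj(p,(.4723,-.0527,.015)),proj(p,(.4869,-.1443,.015)))
E
```

```text
time: 5.15
position: [0.4695, -0.0518, 0.1285]
eef_rot: [[-0.159, 0.987, -0.002], [0.987, 0.159, 0.001], [0.001, -0.002, -1.0]]
ft_force: [-0.0, 0.7, -0.7]
opening: 0.507
grip_force: 30.0
[-0.0014  0.0026  0.0425]
[325.23908862 204.36384597] [324.80411105 297.64600574]
```

View pics/w2.png

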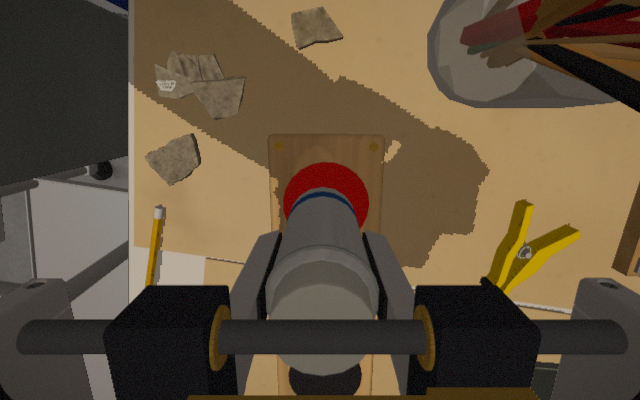

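Red pad centre is near (326,203), matching the prediction, and the can's foot is centred over it across the row. Lowering.

```bash
python3 jog.py '[[0,0,0,-0.001,0.0025,0.015,0],[0,0,0,-0.001,0.0025,0.03,0],[0,0,0,-0.001,0.0025,0.038,0],[0,0,0,-0.001,0.0025,0.042,0],[0,0,0,-0.001,0.0025,0.042,0],[0,0,0,-0.001,0.0025,0.042,0]]'; python3 -c "
from h import *
print(tool((.4723,-.0527,.0845)).round(4))"
```

```text
time: 5.8
position: [0.4738, -0.0534, 0.088]
eef_rot: [[-0.159, 0.987, 0.001], [0.987, 0.159, -0.0], [-0.0, 0.001, -1.0]]
ft_force: [1.0, 0.7, -0.8]
opening: 0.511
grip_force: 30.0
[ 0.0009 -0.0013  0.0035]
```

```bash
python3 jog.py '[[0,0,0,0,-0.001,0.002,0],[0,0,0,0,-0.001,0.0035,0],[0,0,0,0,-0.001,0.0035,0],[0,0,0,0,-0.001,0.0035,0]]'
```

```text
time: 6.2
position: [0.4728, -0.0538, 0.0847]
eef_rot: [[-0.158, 0.987, 0.001], [0.987, 0.158, -0.0], [-0.0, 0.0, -1.0]]
ft_force: [-1.5, 1.1, 5.0]
opening: 0.507
grip_force: 30.0
```

Contact at 5 N. Release, rise, then go to the bottle by the front.

```bash
python3 jog.py '[[0,0,0,0,0,0,0.75],[0,0,0,0,0,0,0.75],[0,0,0,0,0,0,0.75],[0,0,0,0,0,0,0.75],[0,0,0,0,0,0,0.75],[0,0,0,0,0,-0.03,0.75],[0,0,0,0,0,-0.07,0.75],[0,0,0,0,0,-0.11,0.8],[0,0,0,0,0,-0.145,0.8],[0,0,0,0,0,-0.145,0.8],[0,0,0,0,0,-0.145,0.8]]'
python3 - <<'E'
from h import *
for t in((.39,.02,.227),(.40,.15,.227),(.5281,.3063,.227)): print(tool(t).round(3))
E
```

```text
time: 7.3
position: [0.4727, -0.0537, 0.2294]
eef_rot: [[-0.158, 0.987, 0.001], [0.987, 0.158, -0.001], [-0.001, 0.001, -1.0]]
ft_force: [-0.0, 0.0, 0.0]
opening: 0.802
grip_force: 0.0
[ 0.086 -0.07   0.002]
[ 0.213 -0.04   0.002]
[0.347 0.112 0.002]
```

```bash
python3 jog.py '[[0,0,0,0.03,-0.035,0,0.9],[0,0,0,0.06,-0.06,0,0.9],[0,0,0,0.1,-0.07,0,0.9],[0,0,-0.15,0.14,-0.06,0,0.9],[0,0,-0.3,0.18,-0.05,0,0.9],[0,0,-0.45,0.213,-0.04,0,0.9],[0,0,-0.6,0.243,-0.01,0,0.9],[0,0,-0.75,0.273,0.02,0,0.9],[0,0,-0.9,0.303,0.055,0,0.9],[0,0,-1.05,0.328,0.09,0,0.9],[0,0,-1.2,0.347,0.112,0,0.9],[0,0,-1.35,0.347,0.112,0,0.9],[0,0,-1.41,0.347,0.112,0,0.9],[0,0,-1.41,0.347,0.112,0,0.9],[0,0,-1.41,0.347,0.112,0,0.9]]'
python3 - <<'E'
from h import *
print(tool((.5281,.3063,.053)).round(4))
p=cams.camera_params('wrist');i=cams.snapshot('wrist')[:,:,::-1]
cv2.imwrite('pics/w3.png',i)
for X in((.5281,.3063,.106),(.4422,.3593,.074),(.5732,.4001,.034)):print(proj(p,X).round(0))
E
```

```text
time: 8.8
position: [0.5273, 0.3065, 0.2271]
eef_rot: [[-1.0, 0.003, -0.003], [0.003, 1.0, -0.001], [0.003, -0.001, -1.0]]
ft_force: [0.6, 0.5, -0.0]
opening: 0.899
grip_force: 0.0
[-0.0013  0.      0.1741]
[321. 201.]
[378. 102.]
[403. 221.]
```

View pics/w3.png

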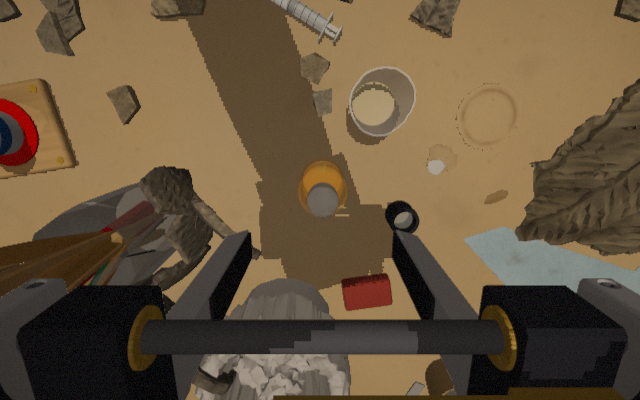

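The bottle cap is at (322,199), the cup rim at (382,101) and the loupe at (402,218), all as measured. The fingers are clear of the loupe and the horn.

```bash
python3 jog.py '[[0,0,0,-0.001,0,0.04,0.9],[0,0,0,-0.001,0,0.08,0.9],[0,0,0,-0.001,0,0.12,0.9],[0,0,0,-0.001,0,0.15,0.9],[0,0,0,-0.001,0,0.173,0.9],[0,0,0,-0.001,0,0.173,0.9],[0,0,0,-0.001,0,0.173,0],[0,0,0,-0.001,0,0.173,0],[0,0,0,-0.001,0,0.173,0],[0,0,0,-0.001,0,0.173,0],[0,0,0,-0.001,0,0.173,0],[0,0,0,-0.001,0,0.173,0],[0,0,0,-0.001,0,0.173,0],[0,0,0,-0.001,0,0.173,0]]';python3 jog.py '[[0,0,0,0,0,-0.01,0],[0,0,0,0,0,-0.04,0],[0,0,0,0,0,-0.07,0],[0,0,0,0,0,-0.07,0],[0,0,0,0,0,-0.07,0]]'
python3 - <<'E'
from h import *
for t in((.41,.23,.12),(.39,.12,.12),(.38,-.03,.12),(.38,-.14,.12),(.4869,-.1450,.12)): print(tool(t).round(3))
E
```

```text
time: 10.25
position: [0.5298, 0.307, 0.057]
eef_rot: [[-1.0, 0.002, 0.001], [0.002, 1.0, 0.0], [-0.001, 0.0, -1.0]]
ft_force: [-0.7, -1.2, 5.0]
opening: 0.539
grip_force: 30.0
time: 10.75
position: [0.5291, 0.3068, 0.1261]
eef_rot: [[-1.0, 0.002, 0.001], [0.002, 1.0, 0.0], [-0.001, 0.0, -1.0]]
ft_force: [-0.9, -0.3, -1.2]
opening: 0.543
grip_force: 30.0
[ 0.119 -0.077  0.006]
[ 0.139 -0.187  0.006]
[ 0.148 -0.337  0.006]
[ 0.148 -0.447  0.006]
[ 0.041 -0.452  0.006]
```

```bash
python3 jog.py '[[0,0,0,0.04,-0.026,0,0],[0,0,0.14,0.08,-0.052,0,0],[0,0,0.28,0.119,-0.077,0,0],[0,0,0.42,0.126,-0.11,0,0],[0,0,0.56,0.132,-0.15,0,0],[0,0,0.7,0.139,-0.187,0,0],[0,0,0.84,0.141,-0.225,0,0],[0,0,0.98,0.144,-0.26,0,0],[0,0,1.12,0.147,-0.3,0,0],[0,0,1.26,0.148,-0.34,0,0],[0,0,1.41,0.148,-0.375,0,0],[0,0,1.41,0.148,-0.41,0,0],[0,0,1.41,0.14,-0.447,0,0],[0,0,1.41,0.11,-0.452,0,0],[0,0,1.41,0.075,-0.452,0,0],[0,0,1.41,0.041,-0.452,0,0],[0,0,1.41,0.041,-0.452,0,0],[0,0,1.41,0.041,-0.452,0,0],[0,0,1.41,0.041,-0.452,0,0]]'
python3 - <<'E'
from h import *
print(tool((.4869,-.1450,.073)).round(4))
p=cams.camera_params('wrist');i=cams.snapshot('wrist')[:,:,::-1]
cv2.imwrite('pics/w4.png',i)
E
```

```text
time: 12.65
position: [0.4857, -0.1445, 0.1245]
eef_rot: [[-0.158, 0.987, -0.003], [0.987, 0.158, 0.001], [0.002, -0.002, -1.0]]
ft_force: [-0.9, -0.2, -0.8]
opening: 0.542
grip_force: 30.0
[-0.0008  0.0012  0.0515]
```

View pics/w4.png

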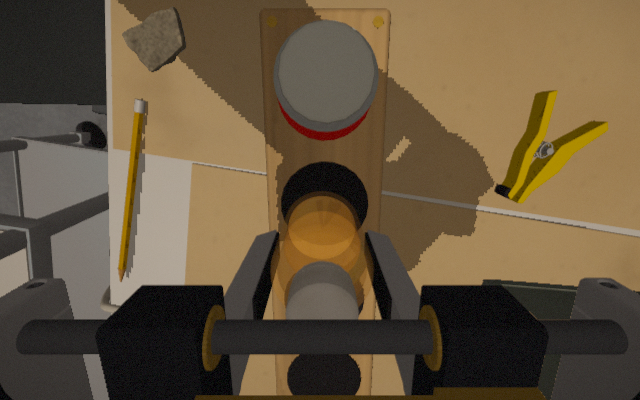

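The can stands on the red pad. The bottle is centred over the second pad (pad centre near (324,203)), so I'll lower it.

```bash
python3 jog.py '[[0,0,0,-0.001,0.001,0.02,0],[0,0,0,-0.001,0.001,0.035,0],[0,0,0,-0.001,0.001,0.045,0],[0,0,0,-0.001,0.001,0.049,0],[0,0,0,-0.001,0.001,0.051,0],[0,0,0,-0.001,0.001,0.051,0],[0,0,0,-0.001,0.001,0.051,0]]'
```

```text
time: 13.4
position: [0.4889, -0.1462, 0.0756]
eef_rot: [[-0.158, 0.987, 0.001], [0.987, 0.158, -0.001], [-0.001, 0.001, -1.0]]
ft_force: [-0.2, 1.0, -1.5]
opening: 0.543
grip_force: 30.0
```

```bash
python3 jog.py '[[0,0,0,0,-0.002,0.002,0],[0,0,0,0,-0.002,0.004,0],[0,0,0,0,-0.002,0.004,0],[0,0,0,0,-0.002,0.004,0]]'
```

```text
time: 13.8
position: [0.4867, -0.1465, 0.072]
eef_rot: [[-0.159, 0.987, -0.0], [0.987, 0.159, -0.0], [-0.0, -0.0, -1.0]]
ft_force: [-1.9, 0.7, 7.4]
opening: 0.546
grip_force: 30.0
```

```bash
python3 jog.py '[[0,0,0,0,0,0,0.8],[0,0,0,0,0,0,0.8],[0,0,0,0,0,0,0.8],[0,0,0,0,0,0,0.8],[0,0,0,0,0,0,0.8],[0,0,0,0,0,-0.03,0.8],[0,0,0,0,0,-0.07,0.8],[0,0,0,0,0,-0.11,0.8],[0,0,0,0,0,-0.155,1],[0,0,0,0,0,-0.155,1],[0,0,0,0,0,-0.155,1]]'
python3 - <<'E'
from h import *
for t in((.39,.0,.227),(.39,.15,.227),(.4422,.3603,.227)): print(tool(t).round(3))
E
```

```text
time: 14.9
position: [0.4869, -0.1465, 0.2268]
eef_rot: [[-0.158, 0.987, 0.002], [0.987, 0.158, -0.001], [-0.001, 0.002, -1.0]]
ft_force: [-0.8, -1.3, -0.3]
opening: 0.991
grip_force: 0.0
[ 0.16  -0.072 -0.001]
[ 0.308 -0.049 -0.001]
[ 0.508  0.036 -0.001]
```

```bash
python3 jog.py '[[0,0,0,0.04,-0.02,0,1],[0,0,0,0.08,-0.04,0,1],[0,0,0,0.12,-0.06,0,1],[0,0,0,0.16,-0.072,0,1],[0,0,0,0.21,-0.065,0,1],[0,0,0,0.26,-0.057,0,1],[0,0,0,0.308,-0.049,0,1],[0,0,0,0.35,-0.03,0,1],[0,0,0,0.39,-0.013,0,1],[0,0,0,0.43,0.003,0,1],[0,0,0,0.47,0.02,0,1],[0,0,0,0.508,0.036,0,1],[0,0,0,0.508,0.036,0,1],[0,0,0,0.508,0.036,0,1],[0,0,0,0.508,0.036,0,1]]'
python3 - <<'E'
from h import *
print(tool((.4422,.3603,.048)).round(4))
p=cams.camera_params('wrist');i=cams.snapshot('wrist')[:,:,::-1]
cv2.imwrite('pics/w5.png',i)
for X in((.4422,.3603,.074),(.4422,.3603,.0),(.5732,.4001,.034)):print(proj(p,X).round(0))
E
```

```text
time: 16.4
position: [0.4408, 0.3599, 0.2245]
eef_rot: [[-0.158, 0.987, -0.002], [0.987, 0.158, -0.002], [-0.001, -0.003, -1.0]]
ft_force: [-0.6, 0.4, 0.1]
opening: 1.0
grip_force: 0.0
[0.0004 0.0019 0.1765]
[324. 192.]
[324. 176.]
[449. 166.]
```

View pics/w5.png

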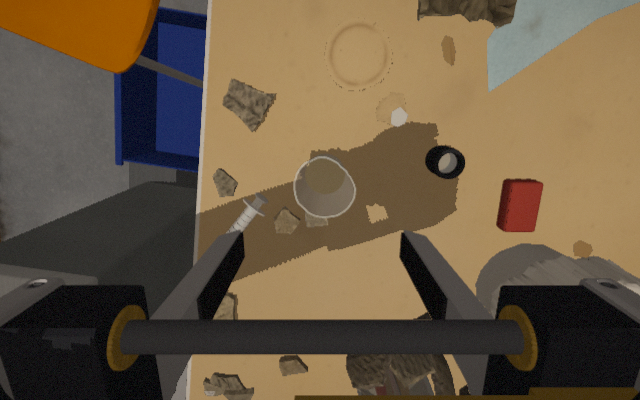

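Rim centre is at (324,187) against a predicted 192, and the earlier view agrees, so the cup is about 3 mm further in +y. Correcting before the descent.

```bash
python3 jog.py '[[0,0,0,0.003,0.002,0.04,1],[0,0,0,0.003,0.002,0.08,1],[0,0,0,0.003,0.002,0.12,1],[0,0,0,0.003,0.002,0.15,1],[0,0,0,0.003,0.002,0.176,1],[0,0,0,0.003,0.002,0.176,1],[0,0,0,0.003,0.002,0.176,0],[0,0,0,0.003,0.002,0.176,0],[0,0,0,0.003,0.002,0.176,0],[0,0,0,0.003,0.002,0.176,0],[0,0,0,0.003,0.002,0.176,0],[0,0,0,0.003,0.002,0.176,0],[0,0,0,0.003,0.002,0.176,0],[0,0,0,0.003,0.002,0.176,0]]';python3 jog.py '[[0,0,0,0,0,-0.01,0],[0,0,0,0,0,-0.04,0],[0,0,0,0,0,-0.07,0],[0,0,0,0,0,-0.07,0],[0,0,0,0,0,-0.07,0]]'
python3 - <<'E'
from h import *
for t in((.39,.17,.12),(.38,.0,.12),(.38,-.19,.12),(.5014,-.236,.12)): print(tool(t).round(3))
cv2.imwrite('pics/w6.png',cv2.resize(cams.snapshot('wrist')[:,:,::-1],(480,300)))
E
```

```text
time: 17.85
position: [0.4436, 0.3647, 0.051]
eef_rot: [[-0.158, 0.987, 0.001], [0.987, 0.158, 0.001], [0.0, 0.001, -1.0]]
ft_force: [-1.0, -0.2, 6.1]
opening: 0.643
grip_force: 30.0
time: 18.35
position: [0.4432, 0.3644, 0.1203]
eef_rot: [[-0.158, 0.987, 0.001], [0.987, 0.158, 0.0], [0.0, 0.001, -1.0]]
ft_force: [-0.8, 0.4, 0.3]
opening: 0.646
grip_force: 30.0
[-0.183 -0.083  0.   ]
[-0.35 -0.12  0.  ]
[-0.537 -0.15   0.   ]
[-0.602 -0.038  0.   ]
```

View pics/w6.png

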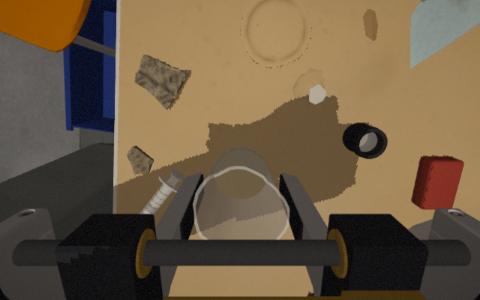

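The cup is held upright, with its rim at (242,205) in the resized picture. Carrying it round the front.

```bash
python3 jog.py '[[0,0,0,-0.03,-0.02,0,0],[0,0,0,-0.07,-0.04,0,0],[0,0,0,-0.11,-0.06,0,0],[0,0,0,-0.15,-0.075,0,0],[0,0,0,-0.19,-0.085,0,0],[0,0,0,-0.23,-0.095,0,0],[0,0,0,-0.27,-0.105,0,0],[0,0,0,-0.31,-0.112,0,0],[0,0,0,-0.35,-0.12,0,0],[0,0,0,-0.39,-0.125,0,0],[0,0,0,-0.43,-0.13,0,0],[0,0,0,-0.47,-0.135,0,0],[0,0,0,-0.51,-0.14,0,0],[0,0,0,-0.55,-0.145,0,0],[0,0,0,-0.58,-0.145,0,0],[0,0,0,-0.602,-0.135,0,0],[0,0,0,-0.602,-0.11,0,0],[0,0,0,-0.602,-0.08,0,0],[0,0,0,-0.602,-0.055,0,0],[0,0,0,-0.602,-0.038,0,0]]';python3 jog.py '[[0,0,0,0,0,0,0],[0,0,0,0,0,0,0]]'
python3 - <<'E'
from h import *
print(tool((.5014,-.236,.068)).round(4))
i=cams.snapshot('wrist')[:,:,::-1]
cv2.imwrite('pics/w7.png',i)
E
```

```text
time: 20.4
position: [0.5012, -0.2351, 0.1178]
eef_rot: [[-0.159, 0.987, -0.003], [0.987, 0.159, 0.002], [0.003, -0.002, -1.0]]
ft_force: [-0.0, 0.5, 0.0]
opening: 0.642
grip_force: 30.0
time: 20.6
position: [0.4997, -0.2355, 0.1183]
eef_rot: [[-0.159, 0.987, -0.003], [0.987, 0.159, 0.002], [0.002, -0.002, -1.0]]
ft_force: [-1.0, 0.0, -1.0]
opening: 0.65
grip_force: 30.0
[-0.0009  0.0017  0.0503]
```

View pics/w7.png

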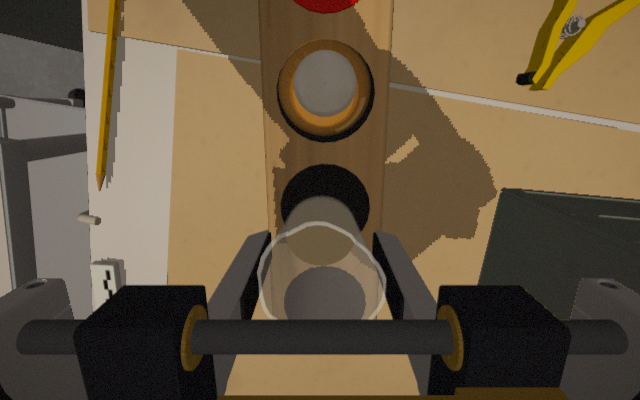

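The bottle is centred on its pad at (326,90). The cup is in line with the third pad at (325,205). Lowering.

```bash
python3 jog.py '[[0,0,0,-0.001,0,0.02,0],[0,0,0,-0.001,0,0.035,0],[0,0,0,-0.001,0,0.045,0],[0,0,0,-0.001,0,0.049,0],[0,0,0,-0.001,0,0.051,0],[0,0,0,-0.001,0,0.051,0],[0,0,0,-0.001,0,0.051,0]]'
```

```text
time: 21.35
position: [0.5014, -0.2374, 0.0696]
eef_rot: [[-0.158, 0.987, 0.001], [0.987, 0.158, -0.001], [-0.001, 0.001, -1.0]]
ft_force: [1.0, -0.5, 0.1]
opening: 0.647
grip_force: 30.0
```

```bash
python3 jog.py '[[0,0,0,0.001,0,0.002,0],[0,0,0,0.001,0,0.004,0],[0,0,0,0.001,0,0.004,0],[0,0,0,0.001,0,0.004,0]]'
```

```text
time: 21.75
position: [0.5013, -0.2367, 0.0661]
eef_rot: [[-0.159, 0.987, 0.001], [0.987, 0.159, -0.001], [-0.001, 0.0, -1.0]]
ft_force: [-1.3, 0.5, 5.2]
opening: 0.646
grip_force: 30.0
```

```bash
python3 jog.py '[[0,0,0,0,0,0,1],[0,0,0,0,0,0,1],[0,0,0,0,0,0,1],[0,0,0,0,0,0,1],[0,0,0,0,0,0,1],[0,0,0,0,0,-0.02,1],[0,0,0,0,0,-0.05,1],[0,0,0,0,0,-0.09,1],[0,0,0,0,0,-0.13,1],[0,0,0,0,0,-0.16,1],[0,0,0,0,0,-0.16,1],[0,0,0,0,0,-0.16,1]]'
python3 - <<'E'
from h import *
for t in((.40,-.1,.227),(.39,.0,.227),(.40,.17,.227),(.5732,.4001,.227)): print(tool(t).round(3))
E
```

```text
time: 22.95
position: [0.5009, -0.2361, 0.225]
eef_rot: [[-0.158, 0.987, 0.001], [0.987, 0.158, -0.0], [-0.0, 0.0, -1.0]]
ft_force: [-0.4, 0.8, -0.7]
opening: 1.002
grip_force: 0.0
[ 0.15  -0.078 -0.002]
[ 0.251 -0.072 -0.002]
[ 0.417 -0.035 -0.002]
[ 0.617  0.172 -0.002]
```

```bash
python3 jog.py '[[0,0,0,0.04,-0.025,0,1],[0,0,0,0.08,-0.045,0,1],[0,0,0,0.12,-0.065,0,0.8],[0,0,0,0.165,-0.078,0,0.65],[0,0,0,0.21,-0.075,0,0.65],[0,0,0,0.251,-0.072,0,0.65],[0,0,0,0.295,-0.063,0,0.65],[0,0,-0.15,0.335,-0.053,0,0.65],[0,0,-0.3,0.375,-0.044,0,0.65],[0,0,-0.45,0.417,-0.035,0,0.65],[0,0,-0.6,0.447,-0.003,0,0.65],[0,0,-0.75,0.477,0.028,0,0.65],[0,0,-0.9,0.51,0.062,0,0.65],[0,0,-1.05,0.54,0.095,0,0.65],[0,0,-1.2,0.58,0.13,0,0.65],[0,0,-1.35,0.617,0.172,0,0.65],[0,0,-1.41,0.617,0.172,0,0.65],[0,0,-1.41,0.617,0.172,0,0.65],[0,0,-1.41,0.617,0.172,0,0.65],[0,0,-1.41,0.617,0.172,0,0.65]]'
python3 - <<'E'
from h import *
print(tool((.5732,.4001,.027)).round(4))
p=cams.camera_params('wrist');i=cams.snapshot('wrist')[:,:,::-1]
cv2.imwrite('pics/w8.png',i)
for X in((.5732,.4001,.034),(.5732,.4001,0)):print(proj(p,X).round(1))
E
```

```text
time: 24.95
position: [0.5722, 0.3994, 0.2242]
eef_rot: [[-1.0, 0.003, -0.001], [0.003, 1.0, -0.001], [0.001, -0.001, -1.0]]
ft_force: [0.1, 0.1, -0.4]
opening: 0.652
grip_force: 0.0
[-0.0013  0.0009  0.1972]
[322.  183.9]
[322.  177.5]
```

View pics/w8.png

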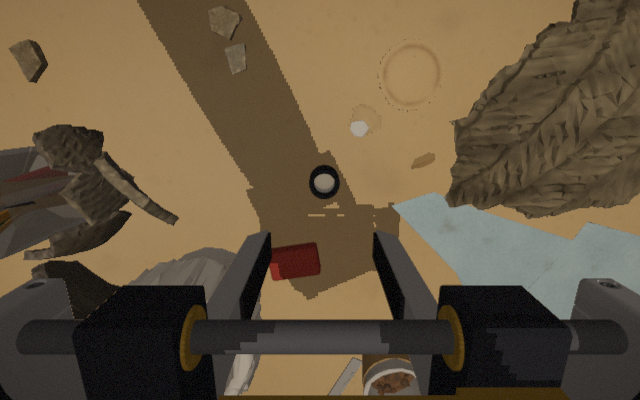

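The loupe is at (324,182), within 2 px of the prediction, and the wax at (295,262) is well clear of the fingers. Descending.

```bash
python3 jog.py '[[0,0,0,0,0.002,0.04,0.65],[0,0,0,0,0.002,0.08,0.65],[0,0,0,0,0.002,0.12,0.65],[0,0,0,0,0.002,0.155,0.65],[0,0,0,0,0.002,0.18,0.65],[0,0,0,0,0.002,0.194,0.65],[0,0,0,0,0.002,0.194,0.65],[0,0,0,0,0.002,0.194,0],[0,0,0,0,0.002,0.194,0],[0,0,0,0,0.002,0.194,0],[0,0,0,0,0.002,0.194,0],[0,0,0,0,0.002,0.194,0],[0,0,0,0,0.002,0.194,0],[0,0,0,0,0.002,0.194,0]]';python3 jog.py '[[0,0,0,0,0,-0.01,0],[0,0,0,0,0,-0.05,0],[0,0,0,0,0,-0.1,0],[0,0,0,0,0,-0.1,0],[0,0,0,0,0,-0.1,0]]'
python3 - <<'E'
from h import *
for t in((.41,.23,.127),(.39,.12,.127),(.38,-.03,.127),(.38,-.19,.127),(.40,-.31,.127),(.516,-.3276,.127)): print(tool(t).round(3))
E
```

```text
time: 26.4
position: [0.5738, 0.4026, 0.0323]
eef_rot: [[-1.0, 0.002, 0.002], [0.002, 1.0, 0.001], [-0.002, 0.001, -1.0]]
ft_force: [-1.4, -0.8, 6.3]
opening: 0.35
grip_force: 30.0
time: 26.9
position: [0.5738, 0.4027, 0.1329]
eef_rot: [[-1.0, 0.002, 0.003], [0.002, 1.0, 0.001], [-0.003, 0.001, -1.0]]
ft_force: [-0.0, -0.2, -1.4]
opening: 0.35
grip_force: 30.0
[ 0.163 -0.173  0.005]
[ 0.183 -0.283  0.005]
[ 0.193 -0.433  0.005]
[ 0.193 -0.593  0.004]
[ 0.173 -0.713  0.004]
[ 0.057 -0.73   0.005]
```

```bash
python3 jog.py '[[0,0,0,0.035,-0.037,0,0],[0,0,0,0.07,-0.075,0,0],[0,0,0,0.1,-0.108,0,0],[0,0,0,0.13,-0.14,0,0],[0,0,0,0.163,-0.173,0,0],[0,0,0.14,0.17,-0.215,0,0],[0,0,0.28,0.178,-0.255,0,0],[0,0,0.42,0.185,-0.295,0,0],[0,0,0.56,0.188,-0.335,0,0],[0,0,0.7,0.19,-0.375,0,0],[0,0,0.84,0.193,-0.415,0,0],[0,0,0.98,0.193,-0.455,0,0],[0,0,1.12,0.193,-0.495,0,0],[0,0,1.26,0.193,-0.535,0,0],[0,0,1.41,0.193,-0.575,0,0],[0,0,1.41,0.193,-0.615,0,0],[0,0,1.41,0.188,-0.655,0,0],[0,0,1.41,0.18,-0.69,0,0],[0,0,1.41,0.16,-0.72,0,0],[0,0,1.41,0.13,-0.73,0,0]]'
python3 -c "
from h import *
print(tool((.516,-.3276,.127)).round(3))"
```

```text
time: 28.9
position: [0.4405, -0.3292, 0.1286]
eef_rot: [[-0.154, 0.988, -0.003], [0.988, 0.154, 0.003], [0.003, -0.002, -1.0]]
ft_force: [0.3, 0.3, -0.4]
opening: 0.352
grip_force: 30.0
[-0.01   0.075  0.001]
```

```bash
python3 jog.py '[[0,0,0,-0.004,0.03,0,0],[0,0,0,-0.008,0.055,0,0],[0,0,0,-0.011,0.072,0,0],[0,0,0,-0.011,0.072,0,0],[0,0,0,-0.011,0.072,0,0]]'
python3 - <<'E'
from h import *
print(tool((.516,-.3276,.048)).round(4))
i=cams.snapshot('wrist')[:,:,::-1]
cv2.imwrite('pics/w9.png',i)
E
```

```text
time: 29.4
position: [0.5134, -0.326, 0.129]
eef_rot: [[-0.159, 0.987, -0.003], [0.987, 0.159, 0.003], [0.003, -0.003, -1.0]]
ft_force: [-0.2, -1.0, -0.3]
opening: 0.346
grip_force: 30.0
[-0.0023  0.0025  0.0809]
```

View pics/w9.png

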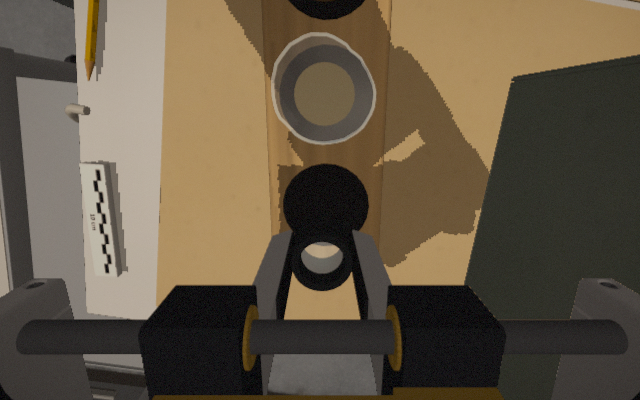

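The cup stands on its pad at (324,90). The end pad is at (326,203) and the loupe at (322,258) is in line with it. Lowering.

```bash
python3 jog.py '[[0,0,0,-0.002,0.001,0.03,0],[0,0,0,-0.002,0.001,0.055,0],[0,0,0,-0.002,0.001,0.07,0],[0,0,0,-0.002,0.001,0.079,0],[0,0,0,-0.002,0.001,0.082,0],[0,0,0,-0.002,0.001,0.082,0],[0,0,0,-0.002,0.001,0.082,0]]'
```

```text
time: 30.15
position: [0.5164, -0.3293, 0.0502]
eef_rot: [[-0.158, 0.987, 0.001], [0.987, 0.158, -0.001], [-0.002, 0.001, -1.0]]
ft_force: [-0.4, 0.4, -0.8]
opening: 0.347
grip_force: 30.0
```

```bash
python3 jog.py '[[0,0,0,0.001,0,0.002,0],[0,0,0,0.001,0,0.0035,0],[0,0,0,0.001,0,0.0035,0],[0,0,0,0.001,0,0.0035,0]]'
```

```text
time: 30.55
position: [0.5163, -0.3281, 0.0473]
eef_rot: [[-0.159, 0.987, 0.001], [0.987, 0.159, -0.001], [-0.001, 0.001, -1.0]]
ft_force: [-2.7, 1.5, 7.5]
opening: 0.348
grip_force: 30.0
```

```bash
python3 jog.py '[[0,0,0,0,0,0,0.75],[0,0,0,0,0,0,0.75],[0,0,0,0,0,0,0.75],[0,0,0,0,0,0,0.75],[0,0,0,0,0,0,0.75],[0,0,0,0,0,-0.03,0.75],[0,0,0,0,0,-0.07,0.75],[0,0,0,0,0,-0.11,0.75],[0,0,0,0,0,-0.15,0.75],[0,0,0,0,0,-0.18,0.75],[0,0,0,-0.03,-0.04,-0.18,0.75],[0,0,0,-0.06,-0.08,-0.18,0.75],[0,0,0,-0.09,-0.12,-0.18,0.75],[0,0,0,-0.12,-0.16,-0.18,0.75],[0,0,0,-0.15,-0.18,-0.18,0.75],[0,0,0,-0.15,-0.18,-0.18,0.75],[0,0,0,-0.15,-0.18,-0.18,0.75]]'
python3 - <<'E'
from h import *
a=cams.snapshot('top')[:,:,::-1];b=cams.snapshot('scene')[:,:,::-1]
a=cv2.resize(a[160:260,310:510],None,fx=4,fy=4);b=cv2.resize(b[90:220,310:450],None,fx=2.3,fy=2.3)
c=np.zeros((400,800,3),np.uint8);c[:]=a;cv2.imwrite('pics/f.png',np.vstack([c[100:],np.pad(b,((0,0),(0,800-b.shape[1]),(0,0)))]))
P={n:cams.camera_params(n) for n in('top','scene')}
for n,(u0,v0,f) in {'top':(310,160,4),'scene':(310,90,2.3)}.items():
  for x,y,z in((.4723,-.0527,.143),(.4869,-.1445,.121),(.5014,-.236,.089),(.516,-.3276,.049)):
    q=proj(P[n],(x,y,z));print(n,((q-(u0,v0))*f+(0,-100 if n=='top' else 300)).round(0))
E
```

```text
time: 32.25
position: [0.3614, -0.5045, 0.2251]
eef_rot: [[-0.157, 0.988, 0.0], [0.988, 0.157, 0.001], [0.001, 0.0, -1.0]]
ft_force: [1.1, 0.5, -0.9]
opening: 0.753
grip_force: 0.0
top [221. 166.]
top [371. 144.]
top [509. 125.]
top [632. 109.]
scene [130. 477.]
scene [147. 443.]
scene [160. 419.]
scene [172. 402.]
```

View pics/f.png

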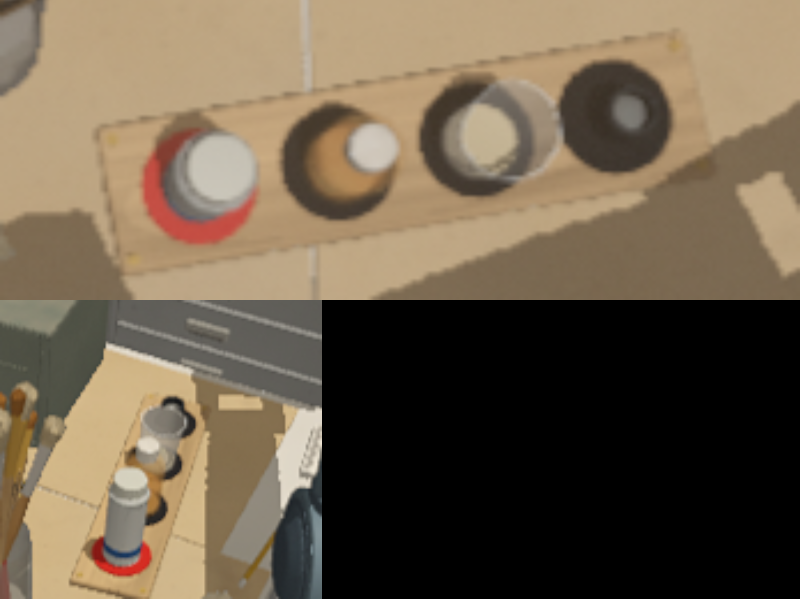

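All four tops lie within about 5 crop pixels (roughly 3 mm) of their predicted spots: can (221,168), bottle (372,147), cup (514,130), loupe (630,111). All stand upright and released.

```bash
python3 -c "
from bench import arm, cams
print(arm.job_done())"
```

```text
the job is handed in; nothing more can be done
None
```

I placed the can, bottle, cup and loupe upright in that order from the red pad, each within about 3 mm of its pad's centre in the last pictures, and handed the job in at about 32 s; no verdict came back.

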